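# Open the latched trimmings tray of a soap trimmer with its release pin

### The job

Open the soap trimmer's trimmings tray for emptying: take the red-handled release pin from its wooden holder, push it gently through the yellow-ringed hole in the trimmer's top until you feel the hidden latch give and the tray springs out a little, then pull the tray fully out by its orange fin. Never press the pin harder than 20 N, and put it fully home in its holder again; leave the soap bars, the mug and the tape roll where they are.

Things in the scene. Friction and masses are not known exactly. Their poses are not given: they have to be found in the camera images.
- trimmer: soap-bar trimmer, fixed: white box 190 (x) by 240 (y) by 100 mm high with a green cutter head (top at 150 mm, 45 mm deep) along the rear of its top, from 45 mm behind the middle. Origin: centre of its underside; its front, with the tray, faces -x of its own frame
- access_hole (a point): centre of the round access hole in the trimmer's flat top (100 mm above the table), yellow ring round it; 8 mm diameter, 1.5 mm chamfer, straight down through the 12 mm thick top. Below it, unseen, centred, is the latch's flat pad, 21 to 39 mm below the top (differs from start to start)
- chassis: inner frame of the trimmer, out of sight under the top, carrying tray and latch. The latch's pad moves straight down on a spring: about 3 N at first touch, 0.45 N more per mm; it lets go about 9 mm below first touch (about 7 N) and meets a hard stop 12 mm below first touch (8.5 N), where force shoots up. Keep it pressed until the tray has come out 15 mm. Origin: an arbitrary point
- tray (a joint): how far the trimmings tray is out, m: 0 shut and latched, 0.08 fully out (stop). It slides along -x of the trimmer. Unlatched, its spring brings it out by about 30 mm in 1 to 2 s and it stays there; from there a pull of about 3 N brings it to its stop, where it stays
- tray_pull (a point): on the tray's orange pull fin, an upright plate 10 mm thick (along y of the trimmer), 32 mm tall, sticking out 32 mm from the tray's grey front: this point is 14 mm below its upper edge, 19 mm from the tray's front. It moves with the tray. Grasp it across its thickness from above; both sides are free; its height differs from start to start
- pin: release pin: square red handle 16 by 16 by 50 mm tall on a steel rod 6 mm in diameter and 65 mm long with a round tip. Origin: on the axis, at the underside of the handle, where the rod begins; z points up the handle, x and y are square to its faces. It starts upright in the holder, rod in the hole, handle resting on the holder's top. 60 g
- pin_tip (a point): round tip of the pin's rod, 65 mm below the pin's origin
- holder: wooden holder block of the pin, fixed, 70 by 70 by 70 mm, origin: centre of its underside. It and the mug stand on either side of the trimmer, either way round
- holder_hole (a point): mouth of the holder's hole, centre of its top (70 mm above the table): 9 mm diameter, edge chamfered 3 mm, straight down through the block. Pin home: the handle rests on the top, so the pin's origin lies at this point
- mug: bystander: blue mug, 76 mm across, 85 mm tall, origin: centre of its underside
- soap1: bystander: white soap bar standing on end, 55 by 30 by 80 mm tall, origin: centre of its underside
- soap2: bystander: as soap1
- soap3: bystander: as soap1
- soap4: bystander: as soap1
- soap5: bystander: white soap bar lying flat, 80 by 55 by 30 mm tall, origin: centre of its underside
- tape: bystander: roll of amber tape lying flat, 90 mm across, 24 mm tall, origin: centre of its underside

How it is judged (in metres and radians):
On the way:
1. with the pin's rod in the access hole, the latch gives and the tray springs out at least 12 mm (value of joint tray above 0.012 m and horizontal distance between pin_tip and access_hole below 0.006 m and z of pin_tip in the frame of trimmer below 0.085 m), for 0.1 s.
At the end, for the whole second after the job is handed in: The tray is out to within 8 mm of its stop, and the pin is home in its holder: upright within 0.1 rad, its origin within 5 mm sideways and 6 mm overall of the mouth of the holder's hole, at rest, with the robot touching nothing (value of joint tray above 0.072 m and horizontal distance between pin and holder_hole below 0.005 m and distance between pin and holder_hole below 0.006 m and angle between pin's own z axis and vertical below 0.1 rad and linear speed of pin below 0.02 m/s).
It fails at once if the pin presses the trimmer or what is inside it harder than 20 N (contact force between pin and trimmer above 20 N or contact force between pin and chassis above 20 N).
It fails at once if a soap bar, the mug or the tape roll is moved more than 20 mm (distance of any of mug, soap1, soap2, soap3, soap4, soap5, tape from where it was at the start of the episode above 0.02 m).
It also fails if it takes over 72 s, if anything falls off the work surface, if the arm or the gripper's body presses on something with over 40 N, if the wrist force passes 120 N, or if a joint passes its speed limit or range.

### The arm

A 6-joint arm with a two-finger parallel gripper is mounted at the origin on the work surface. World frame = base frame: x ahead of the robot, y to its left, z up, the work surface at z = 0. Lengths are in mm, angles in rad, forces in N, time in s.
With the tool pointing down it reaches from about 275 to 825 mm from the base axis. Payload 4.9 kg.
Tool frame: the origin (TCP) lies on the centre line of the jaws, within the pads' length; the fingertips stand bot.finger_overhang ahead of it and the grasp point (between the pads) is the TCP (bot.finger_overhang is the distance from the TCP to the fingertips, in mm); z points along the fingers, y is the direction in which the jaws open and shut (so a half turn about z gives the same grasp; the last joint's range is limited). The gripper opens to 85 mm and grips with 20 to 120 N. Pads are 22 mm wide; open, the fingers measure 114 mm over their backs; the gripper's body (76 mm by 85 mm) begins 54 mm behind the grasp point. The pads swing forward as they close: fully open they stand 13 mm farther back than shut.
Start: joints at [1.141, 0.326, -0.193, 1.052, 0, 1.437], TCP at [160.322, 526.132, 223.381] pointing down, gripper open.
Joint ranges: [-2.65, 2.65], [-0.97, 1.79], [-1.3, 1.35], [-1.93, 2.1], [-1.47, 1.37], [-3.14, 3.14]. Speed limits (rad/s): [2.57, 2.57, 3.14, 3.14, 3.14, 3.14].

### API

Orientations are given as a rotation vector (axis times angle).
In Python, from bench import read_state, read_camera, ticket, silhouettes, bot gives the robot as it stands. The module is installed in compiled form; this text tells all that it offers.
- The arm moves only by the tool drive_tool, never from a script. Its argument "commands" is a list of rows, each a list of 4 numbers: the shift along the world's x, y, z in units of 40 mm (1.0 is 40 mm), then the turn about the world's z in units of 5 degrees (1.0 is 5 degrees). In form: [[dx, dy, dz, turn], ...]. A call has 1 to 8 rows; each row is the pose to reach, as a shift and turn from the pose commanded when the call began; what a row does not reach only later rows make up. A row lasts 1/12 s, in which the tool goes at most 41.7 mm and 7.16 degrees, less where a joint would pass 70% of its speed; a pose out of reach is approached as far as the arm can. A call with a gripper value outside its range is refused whole. "fingers" is the opening, from 0 (shut) to 1 (fully open), set as the call begins (left out, the last holds). The fingers move at their own pace and stop on an object; the grip force is fixed at half the most. Time passes only in rows, so rows that repeat a pose let the fingers close. It gives the time, the measured TCP pose, the force and the opening at its end, in the units of the state.
- read_state(): the state, without advancing time (a new reading comes with each control period).
- read_camera(name): name is "scene" or "top" or "wrist"; returns a dict with "image" (400x640x3 uint8, blue, green, red), "z_map" (400x640 float32, mm along the optical axis (not along the pixel's ray), 0 where there is no reading), "fovy" (degrees; the focal length in pixels is half the picture's height over the tangent of half this angle, whatever the lens; pixels are square), "cx", "cy" (the principal point, pixels), "k1" (the pictures are not rectified: a ray, as slopes to the right and down, at radius r is drawn at 1 + k1 r^2 times it, then the intrinsics apply), "view" (4x4, takes a point from world to camera coordinates). Camera axes: x right, y down, z forward; pixel columns grow to the right and rows downward; lengths in mm; the calibration is good to about 2 mm. A picture is of the moment at which its call begins.
- ticket.job_done(): hands the job in, once; it reports no verdict.
Trained networks look in the newest picture that a camera, given by its name, has taken for a name from the list of things; names that differ only in an ending like _2 or _b are one class to them, and where a whole thing is asked for, a point or a joint stands for the part that bears it (a point fixed in the world has none). Each returns a list of dicts, best first, with "p" (0 to 1); they miss things now and then, are a little off and sometimes report something else, mostly with a low value. They report only what shows in the picture. A call takes as long as a camera call.
- silhouettes(name, camera): "region" (400x640 bool, what is visible of it) and "uv" ([column, row] in pixels, amid what is visible of it).
The state is a dict: "time": time; "q": joint angles; "dq": joint speeds; "joint_torque": joint torques, N m; "eef_pos": TCP position; "orientation": TCP orientation; "wrist_force": force on the tool from outside, world axes, zero at the start; "wrist_torque": the same for the moment, N m; "finger_gap": finger opening in mm.
Only numpy, scipy, OpenCV 4.12 (cv2) and the standard library are available. Lean on these libraries where they do the work, as an engineer would, in place of code of your own. Each camera call takes 0.05 s, during which the arm holds its last target. There are 200 camera calls.

## Working session

There is one attempt and no reset: what is moved stays moved. The work goes in short steps, Python scripts to look and compute and a tool call to move; the robot and the scene stay as the last step left them, time stands still between calls to the robot, and variables do not carry over. Pictures are saved under pics/ and viewed, about 8 in all and at most 12, crops included, and the job is handed in when it is done.

Besides the shell and the picture viewer there is one more tool, called by a JSON object that holds its "name" and its "arguments". drive_tool: Moves the arm, as the interface text tells. Its arguments: {"type":"object","properties":{"commands":{"type":"array","items":{"type":"array","items":{"type":"number"}}},"fingers":{"type":"number"}},"required":["commands"]}

```bash
mkdir -p pics
cat > h.py <<'E'
import numpy as np, cv2
from bench import read_state, read_camera, ticket, silhouettes, bot
def K(c):
    f=200/np.tan(np.radians(c["fovy"])/2); return np.array([[f,0,c["cx"]],[0,f,c["cy"]],[0,0,1]])
def D(c): return np.array([c["k1"],0,0,0,0.])
def rays(c,uv):
    uv=np.asarray(uv,float).reshape(-1,1,2); n=cv2.undistortPoints(uv,K(c),D(c)).reshape(-1,2)
    return np.c_[n,np.ones(len(n))]
def world(c,uv,z):  # z: depth array
    p=rays(c,uv)*np.asarray(z,float).reshape(-1,1); V=np.linalg.inv(c["view"]); return p@V[:3,:3].T+V[:3,3]
def onplane(c,uv,h):
    V=np.linalg.inv(c["view"]); d=rays(c,uv)@V[:3,:3].T; o=V[:3,3]; return o+d*((h-o[2])/d[:,2])[:,None]
def cloud(c,region):
    v,u=np.nonzero(region&(c["z_map"]>0)); return world(c,np.c_[u,v],c["z_map"][v,u]),np.c_[u,v]
E
python3 - <<'E'
from h import *
print(bot.finger_overhang, read_state())
ims=[]
for n in ("scene","top"):
    c=read_camera(n); cv2.imwrite(f"pics/{n}0.png",c["image"])
    print(n,c["fovy"],c["k1"],np.linalg.inv(c["view"])[:3,3].round())
    for t in "trimmer access_hole tray_pull tray pin holder mug soap1 soap5 tape".split():
        for d in silhouettes(t,n)[:5]:
            if d["p"]<.3: continue
            P,_=cloud(c,d["region"])
            print(t,round(d["p"],2),np.round(d["uv"]),d["region"].sum(), np.median(P,0).round() if len(P) else 0, np.percentile(P,[3,97],axis=0).round().tolist() if len(P) else 0)
E
```

```text
19.0 {'time': 0.0, 'q': array([ 1.14078990e+00,  3.26959164e-01, -1.93572897e-01,  1.05204120e+00,
        1.91453093e-05,  1.43659870e+00]), 'dq': array([-5.09297855e-04,  6.49041813e-04,  1.78745897e-03, -8.98705986e-04,
       -7.84406781e-05, -1.74293274e-04]), 'joint_torque': array([ 6.51376740e-04, -4.43391037e+01,  2.62442511e+01,  1.54743169e-02,
       -1.73475123e-04,  3.78763431e-06]), 'eef_pos': array([160.05920486, 525.56043109, 222.59772688]), 'orientation': array([-4.62887381e-01, -3.10678439e+00,  2.67206746e-03]), 'wrist_force': array([-0.37564606,  0.01821614,  0.46853962]), 'wrist_torque': array([-0.01785207, -0.03445322, -0.00419937]), 'finger_gap': 85.30993778471729}
scene 45.260838135866095 -0.0754828719742219 [1218.  703.  835.]
trimmer 0.64 [285. 233.] 8391 [707.  49.  99.] [[578.0, -108.0, 11.0], [761.0, 120.0, 151.0]]
access_hole 0.87 [286. 230.] 8666 [707.  47.  99.] [[576.0, -112.0, 6.0], [761.0, 120.0, 151.0]]
tray 0.5 [268. 168.] 939 [ 519. -250.   48.] [[459.0, -301.0, 0.0], [543.0, -227.0, 74.0]]
pin 0.68 [269. 152.] 90 [ 504. -264.  100.] [[493.0, -27
[... 2406 characters left out ...]
.] 338 [642. 360.  78.] [[617.0, 351.0, 4.0], [670.0, 384.0, 86.0]]
soap1 0.59 [233. 163.] 299 [671. 275.  79.] [[647.0, 262.0, 8.0], [701.0, 295.0, 85.0]]
soap5 0.82 [444. 167.] 331 [ 660. -352.   78.] [[635.0, -374.0, 10.0], [687.0, -343.0, 85.0]]
soap5 0.79 [174. 196.] 553 [578. 470.  30.] [[541.0, 444.0, 7.0], [617.0, 502.0, 36.0]]
soap5 0.71 [417. 164.] 297 [ 670. -271.   79.] [[647.0, -290.0, 10.0], [699.0, -261.0, 85.0]]
soap5 0.69 [204. 172.] 338 [642. 360.  78.] [[617.0, 351.0, 4.0], [670.0, 384.0, 86.0]]
soap5 0.59 [233. 163.] 299 [671. 275.  79.] [[647.0, 262.0, 8.0], [701.0, 295.0, 85.0]]
tape 0.86 [479. 184.] 427 [ 598. -451.   23.] [[557.0, -485.0, -1.0], [638.0, -402.0, 30.0]]
```

Run:
```python
from h import *
a=cv2.imread("pics/top0.png")[120:270,160:460]; b=cv2.imread("pics/scene0.png")[110:340,170:500]
a=cv2.resize(a,(600,300),interpolation=2); b=cv2.resize(b,(430,300),interpolation=2)
cv2.imwrite("pics/v1.png",np.vstack([a,cv2.copyMakeBorder(b,0,0,0,170,0)]))
```

```text
(no output)
```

View pics/v1.png

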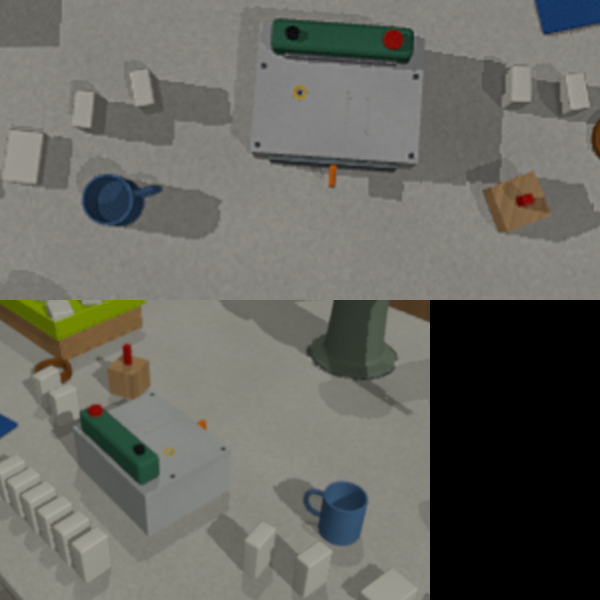

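```bash
cat >> h.py <<'E'
from scipy.spatial.transform import Rotation as R
def toolyaw():
    m=R.from_rotvec(read_state()["orientation"]).as_matrix(); return np.degrees(np.arctan2(m[1,1],m[0,1]))  # heading of jaw axis
def rect(P): return cv2.minAreaRect(P[:,:2].astype(np.float32))
E
python3 - <<'E'
from h import *
c=read_camera("top"); im=c["image"].astype(int)
print("jaw",toolyaw())
B,G,Rr=im[...,0],im[...,1],im[...,2]
t=silhouettes("trimmer","top")[0]["region"]; P,u=cloud(c,t); s=abs(P[:,2]-100)<8; print("trim",rect(P[s]))
h=silhouettes("holder","top")[0]["region"]; P,u=cloud(c,h); s=abs(P[:,2]-70)<8; print("hold",rect(P[s]))
def cc(m,box,h):
    q=np.zeros_like(m); y0,y1,x0,x1=box; q[y0:y1,x0:x1]=m[y0:y1,x0:x1]
    v,u=np.nonzero(q); print(len(u),u.mean(),v.mean(),onplane(c,[[u.mean(),v.mean()]],h).round(1)); return onplane(c,np.c_[u,v],h)
cc((Rr-B>45)&(G-B>25),(155,180,295,325),100)
P=cc((Rr-B>60)&(Rr-G>30),(195,220,318,335),75);print(rect(P))
P=cc((Rr-B>50)&(Rr-G>50),(205,235,405,445),120);print(rect(P))
E
```

```text
jaw 73.0554738789998
trim ((660.5036010742188, -5.207244873046875), (240.9779510498047, 190.32650756835938), 85.18064880371094)
hold ((501.65728759765625, -271.9154968261719), (69.8228530883789, 72.40335083007812), 20.4774169921875)
34 309.38235294117646 165.91176470588235 [[660.9  50.1 100. ]]
37 325.6216216216216 207.16216216216216 [[543.3   4.7  75. ]]
((543.780029296875, 5.016109466552734), (8.725797653198242, 29.19099235534668), 89.18678283691406)
45 422.15555555555557 219.64444444444445 [[ 500.8 -266.4  120. ]]
((501.1984558105469, -266.0232238769531), (22.975446701049805, 14.118979454040527), 89.13536834716797)
```

{"name": "drive_tool", "arguments": {"commands": [[3.16,-7.35,0.8,0],[3.16,-7.35,0.8,0],[3.16,-7.35,0.8,0],[3.16,-7.35,0.8,0],[3.16,-7.35,0.8,0],[3.16,-7.35,0.8,0],[3.16,-7.35,0.8,0],[3.16,-7.35,0.8,0]]}}

```text
time: 1.92
eef_pos: [287.2, 229.7, 255.9]
orientation: [0.465, 3.106, -0.0]
wrist_force: [0.9, -0.2, 0.4]
finger_gap: 85.5
```

{"name": "drive_tool", "arguments": {"commands": [[3.16,-7.35,0,0],[3.16,-7.35,0,0],[3.16,-7.35,0,0],[3.16,-7.35,0,0],[3.16,-7.35,0,0],[3.16,-7.35,0,0],[3.16,-7.35,0,0],[3.16,-7.35,0,0]]}}

```text
time: 2.58
eef_pos: [414.3, -65.4, 255.7]
orientation: [0.467, 3.105, -0.001]
wrist_force: [0.7, 1.0, -0.0]
finger_gap: 85.0
```

{"name": "drive_tool", "arguments": {"commands": [[2.16,-5.05,0,0],[2.16,-5.05,0,0],[2.16,-5.05,0,0],[2.16,-5.05,0,0],[2.16,-5.05,0,0],[2.16,-5.05,0,0],[2.16,-5.05,0,0],[2.16,-5.05,0,0]]}}

```text
time: 3.25
eef_pos: [499.1, -263.7, 254.8]
orientation: [-0.464, -3.106, -0.002]
wrist_force: [-0.9, 0.0, -0.1]
finger_gap: 85.5
```

Run:
```python
from h import *
c=read_camera("wrist"); cv2.imwrite("pics/w1.png",c["image"]); s=read_state()
print(s["eef_pos"],s["q"],toolyaw(),np.linalg.inv(c["view"]).round(3).tolist(),c["fovy"])
for t in ("pin","holder"):
  for d in silhouettes(t,"wrist")[:2]:
    P,u=cloud(c,d["region"]); print(t,d["p"],d["uv"],len(P),np.median(P,0).round(1))
    for h in (120,70):
        s=abs(P[:,2]-h)<5
        if s.sum()>20: print(h,s.sum(),rect(P[s]))
```

```text
[ 498.88271222 -262.85805452  255.05981834] [-6.16038423e-01  3.35101031e-01 -9.77325858e-02  1.13957726e+00
  3.84364334e-04 -3.20488827e-01] 73.0662024242152 [[0.294, 0.921, 0.256, 433.322], [0.956, -0.283, -0.077, -244.083], [0.002, 0.267, -0.964, 405.556], [0.0, 0.0, 0.0, 1.0]] 62.79974409333584
pin 0.79 [313.7, 187.9] 486 [ 498.  -270.7  119.2]
120 309 ((501.1711730957031, -271.5611572265625), (16.31661605834961, 16.20627212524414), 16.363807678222656)
pin 0.22 [311.7, 171.6] 4194 [ 494.4 -268.6   70.1]
70 3874 ((501.01568603515625, -271.65582275390625), (70.03762817382812, 70.3035888671875), 19.743614196777344)
holder 0.58 [313.8, 172.6] 4282 [ 495.  -268.3   70.1]
70 3906 ((501.19476318359375, -271.591552734375), (70.41815185546875, 70.3035888671875), 19.743614196777344)
```

View pics/w1.png

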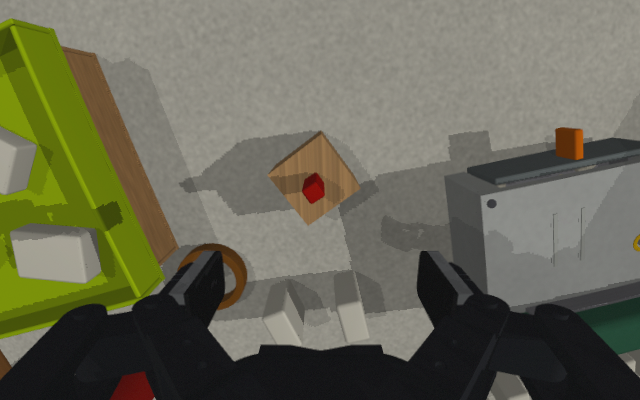

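{"name": "drive_tool", "arguments": {"commands": [[0.04,-0.19,-1,1.4],[0.04,-0.19,-1.5,2.8],[0.04,-0.19,-2,4.2],[0.04,-0.19,-2.5,5.6],[0.04,-0.19,-3,7],[0.04,-0.19,-3.5,7],[0.04,-0.19,-3.96,7],[0.04,-0.19,-3.96,7]]}}

```text
time: 4.07
eef_pos: [498.8, -268.4, 94.2]
orientation: [0.495, -3.098, -0.007]
wrist_force: [-1.5, -0.1, 0.3]
finger_gap: 85.4
```

{"name": "drive_tool", "arguments": {"commands": [[0,0,0,0],[0,0,0,0],[0,0,0,0],[0,0,0,0],[0,0,0,0],[0,0,0,0],[0,0,0,0],[0,0,0,0]], "fingers": 0}}

```text
time: 4.73
eef_pos: [501.7, -271.9, 98.0]
orientation: [-0.492, 3.101, -0.002]
wrist_force: [-1.0, 1.2, 6.3]
finger_gap: 14.3
```

Run:
```python
from h import *
s=read_state(); print(s["time"],s["eef_pos"],toolyaw(),s["finger_gap"],s["wrist_force"],s["wrist_torque"])
```

```text
4.7333 [ 501.70519107 -271.91537599   98.01566629] 108.04589427831534 14.269400775988043 [-1.01468746  1.2206881   6.30915963] [ 0.11515327  0.11679303 -0.03036578]
```

{"name": "drive_tool", "arguments": {"commands": [[0,0,0.3,0],[0,0,0.8,0],[0,0,1.4,0],[0,0,2.0,0],[0,0,2.6,0],[0,0,3.1,0],[0,0,3.2,0],[0,0,3.2,0]]}}

```text
time: 5.4
eef_pos: [501.9, -272.1, 226.1]
orientation: [-0.492, 3.101, -0.003]
wrist_force: [0.0, 0.2, -0.6]
finger_gap: 14.4
```

Run:
```python
from h import *
c=read_camera("wrist"); cv2.imwrite("pics/w2.png",c["image"]); s=read_state()
print(s["time"],s["eef_pos"],toolyaw(),s["finger_gap"],s["wrist_force"],s["wrist_torque"])
m=R.from_rotvec(s["orientation"]).as_matrix(); V=np.linalg.inv(c["view"])
print((m.T@(V[:3,3]-s["eef_pos"])).round(2), (m.T@V[:3,:3]).round(4).tolist())
for t in ("pin","holder"):
  for d in silhouettes(t,"wrist")[:1]:
    P,u=cloud(c,d["region"]); print(t,d["p"],d["uv"],len(P),np.median(P,0).round(1))
    s=abs(P[:,2]-70)<5
    if s.sum()>20: print(s.sum(),rect(P[s]))
```

```text
5.45 [ 501.06533158 -271.50265346  224.58211566] 108.04682938177082 14.530326024117059 [-0.0477953   0.81723946 -1.04825448] [-0.04310374  0.02980194 -0.00916996]
[  68.51   -0.22 -152.15] [[-0.0013, -0.9626, -0.2708], [1.0, -0.0008, -0.0021], [0.0018, -0.2708, 0.9626]]
pin 0.93 [320.1, 252.4] 2240 [ 495.8 -273.2  243.8]
holder 0.96 [320.5, 174.4] 5482 [ 495.8 -274.    70.1]
5002 ((501.1903076171875, -272.0242919921875), (70.56442260742188, 69.61261749267578), 19.751649856567383)
```

View pics/w2.png

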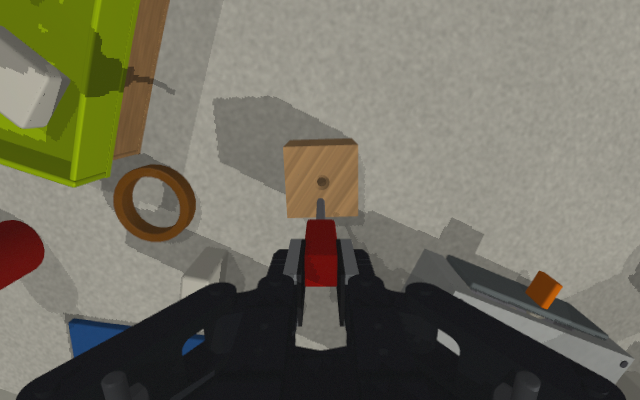

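{"name": "drive_tool", "arguments": {"commands": [[3.5,7.04,0,-1],[3.5,7.04,0,-2],[3.5,7.04,0,-3],[3.5,7.04,0,-4],[3.5,7.04,0,-4.6],[3.5,7.04,0,-4.6],[3.5,7.04,0,-4.6],[3.5,7.04,0,-4.6]]}}

```text
time: 6.22
eef_pos: [641.5, 14.5, 222.7]
orientation: [-0.13, -3.136, -0.003]
wrist_force: [-0.5, 0.6, -0.1]
finger_gap: 14.0
```

{"name": "drive_tool", "arguments": {"commands": [[0.5,1.0,0,0],[0.5,1.0,0,0],[0.5,1.0,0,0],[0.5,1.0,0,0],[0.5,1.0,0,0]]}}

```text
time: 6.63
eef_pos: [660.2, 49.1, 223.9]
orientation: [-0.137, -3.136, 0.001]
wrist_force: [-0.2, -0.4, -0.9]
finger_gap: 14.8
```

```bash
cat >> h.py <<'E'
def proj(c,P):
    V=c["view"]; return cv2.projectPoints(np.asarray(P,float).reshape(-1,1,3),cv2.Rodrigues(V[:3,:3])[0],V[:3,3],K(c),D(c))[0].reshape(-1,2)
E
python3 - <<'E'
from h import *
c=read_camera("wrist"); cv2.imwrite("pics/w3.png",c["image"]); s=read_state()
e=s["eef_pos"];print(s["time"],e,toolyaw(),s["finger_gap"],s["wrist_force"])
for t in ("trimmer","tray_pull"):
  for d in silhouettes(t,"wrist")[:1]:
    P,u=cloud(c,d["region"]); print(t,d["p"],d["uv"],len(P),np.median(P,0).round(1))
print("tip px",proj(c,[e+[0,0,-27-65],e+[0,0,-27],[e[0],e[1],100]]))
im=c["image"].astype(int);B,G,Rr=im[...,0],im[...,1],im[...,2]
m=((Rr-B>70)&(G-B>45)).astype(np.uint8); n,l,st,ce=cv2.connectedComponentsWithStats(m)
for i in range(1,n):
    if st[i,4]>15: print(st[i],ce[i],onplane(c,[[st[i,0]+st[i,2]/2-.5,st[i,1]+st[i,3]/2-.5]],100))
cv2.imwrite("pics/w3c.png",cv2.resize(c["image"][100:300,200:440],(720,600),interpolation=2))
E
```

```text
6.6833 [660.40882137  48.84171768 224.28750567] 84.9587377274246 14.29625807002455 [ 0.30536684  0.95343335 -0.45135697]
trimmer 0.67 [246.3, 178.8] 52522 [641.6 -13.2 100.3]
tray_pull 0.92 [259.4, 79.4] 2393 [558.6   5.8  80.2]
tip px [[320.27098517 201.72388032]
 [320.20729814 232.40206046]
 [320.29219905 191.52594648]]
[251  37  16  38 553] [258.16998192  56.16455696] [[546.37211804  10.28702851 100.        ]]
[308 180  25  23 278] [320.12230216 190.50359712] [[659.92017209  48.63191133 100.        ]]
[ 485  291  155   22 2916] [561.19067215 301.26474623] [[793.9849463  278.90449375 100.        ]]
```

View pics/w3c.png

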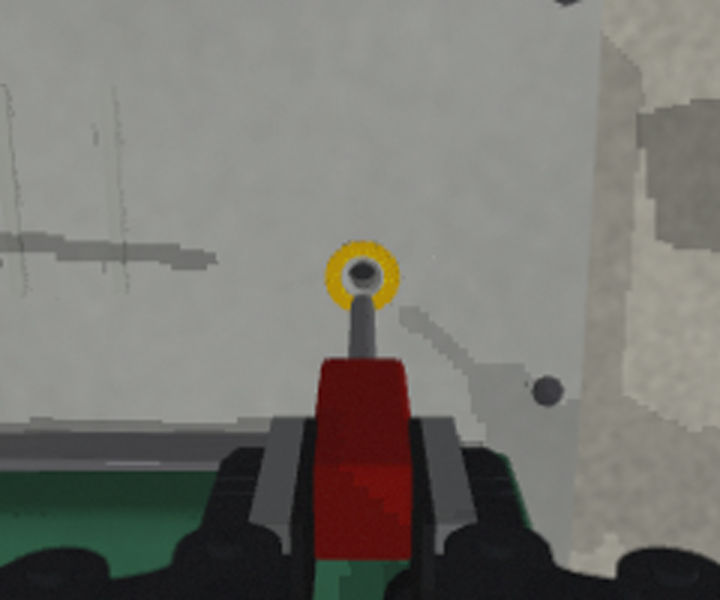

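{"name": "drive_tool", "arguments": {"commands": [[0,0,-0.2,0],[0,0,-0.4,0],[0,0,-0.6,0],[0,0,-0.7,0],[0,0,-0.7,0]]}}

```text
time: 7.2
eef_pos: [660.0, 50.0, 195.0]
orientation: [-0.136, -3.136, 0.0]
wrist_force: [-0.3, -0.1, -0.1]
finger_gap: 14.5
```

Run:
```python
from h import *
c=read_camera("wrist"); s=read_state()
e=s["eef_pos"];print(s["time"],e,s["wrist_force"])
print("tip px",proj(c,[e+[0,0,-27-65],e+[0,0,-27],[e[0],e[1],100]]))
im=c["image"].astype(int);B,G,Rr=im[...,0],im[...,1],im[...,2]
m=((Rr-B>70)&(G-B>45)).astype(np.uint8); m[:150]=0;m[:,:290]=0;m[:,350:]=0
v,u=np.nonzero(m); print(u.min(),u.max(),v.min(),v.max(),cv2.fitEllipse(cv2.convexHull(np.c_[u,v].astype(np.float32))))
cv2.imwrite("pics/w4c.png",cv2.resize(c["image"][150:250,270:370],(600,600),interpolation=2))
```

```text
7.25 [660.43781404  50.09331563 195.86518537] [-0.32889717  0.01285658 -0.65743682]
tip px [[320.6944262  202.28921543]
 [320.81188875 233.10791986]
 [320.68924833 200.93211426]]
306 333 189 214 ((319.1268310546875, 201.48146057128906), (26.11724090576172, 27.617755889892578), 91.07860565185547)
```

View pics/w4c.png

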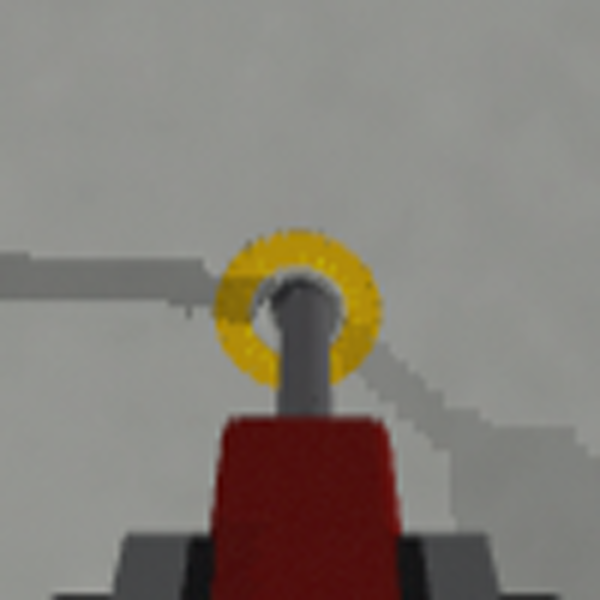

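{"name": "drive_tool", "arguments": {"commands": [[0.01,-0.0175,0,0],[0.01,-0.0175,-0.05,0],[0.01,-0.0175,-0.1,0],[0.01,-0.0175,-0.1,0]]}}

```text
time: 7.58
eef_pos: [661.5, 49.5, 192.8]
orientation: [-0.136, -3.139, -0.0]
wrist_force: [-0.0, 1.0, -0.3]
finger_gap: 14.1
```

{"name": "drive_tool", "arguments": {"commands": [[0,0,-0.025,0],[0,0,-0.05,0],[0,0,-0.05,0]]}}

```text
time: 7.83
eef_pos: [661.4, 49.5, 190.8]
orientation: [-0.136, -3.138, -0.0]
wrist_force: [-0.8, 0.1, -1.5]
finger_gap: 14.2
```

{"name": "drive_tool", "arguments": {"commands": [[0,0,-0.025,0],[0,0,-0.05,0],[0,0,-0.05,0]]}}

```text
time: 8.08
eef_pos: [661.4, 49.5, 188.7]
orientation: [-0.136, -3.138, -0.0]
wrist_force: [-1.2, 0.5, -1.1]
finger_gap: 14.3
```

{"name": "drive_tool", "arguments": {"commands": [[0,0,-0.025,0],[0,0,-0.05,0],[0,0,-0.05,0]]}}

```text
time: 8.33
eef_pos: [661.4, 49.4, 186.7]
orientation: [-0.136, -3.138, 0.0]
wrist_force: [-0.3, -0.2, -0.7]
finger_gap: 14.0
```

{"name": "drive_tool", "arguments": {"commands": [[0,0,-0.025,0],[0,0,-0.05,0],[0,0,-0.075,0],[0,0,-0.1,0],[0,0,-0.1,0]]}}

```text
time: 8.75
eef_pos: [661.4, 49.4, 182.7]
orientation: [-0.136, -3.138, 0.0]
wrist_force: [0.1, 0.3, -1.3]
finger_gap: 14.3
```

{"name": "drive_tool", "arguments": {"commands": [[0,0,-0.025,0],[0,0,-0.05,0],[0,0,-0.075,0],[0,0,-0.1,0],[0,0,-0.1,0]]}}

```text
time: 9.17
eef_pos: [661.4, 49.4, 178.7]
orientation: [-0.136, -3.138, 0.0]
wrist_force: [-0.2, 0.1, -1.3]
finger_gap: 14.2
```

{"name": "drive_tool", "arguments": {"commands": [[0,0,-0.025,0],[0,0,-0.05,0],[0,0,-0.075,0],[0,0,-0.1,0],[0,0,-0.1,0]]}}

```text
time: 9.58
eef_pos: [661.4, 49.4, 174.7]
orientation: [-0.136, -3.138, -0.0]
wrist_force: [0.7, 0.4, -0.8]
finger_gap: 14.3
```

{"name": "drive_tool", "arguments": {"commands": [[0,0,-0.025,0],[0,0,-0.05,0],[0,0,-0.05,0]]}}

```text
time: 9.83
eef_pos: [661.4, 49.4, 172.7]
orientation: [-0.136, -3.138, 0.0]
wrist_force: [0.2, 0.1, -0.7]
finger_gap: 14.3
```

{"name": "drive_tool", "arguments": {"commands": [[0,0,-0.025,0],[0,0,-0.05,0],[0,0,-0.075,0],[0,0,-0.075,0]]}}

```text
time: 10.17
eef_pos: [661.4, 49.5, 169.7]
orientation: [-0.136, -3.138, -0.0]
wrist_force: [-0.7, 0.2, -0.1]
finger_gap: 13.9
```

{"name": "drive_tool", "arguments": {"commands": [[0,0,-0.025,0],[0,0,-0.05,0],[0,0,-0.075,0],[0,0,-0.075,0]]}}

```text
time: 10.5
eef_pos: [661.4, 49.4, 166.7]
orientation: [-0.136, -3.138, 0.0]
wrist_force: [0.1, -0.2, -0.5]
finger_gap: 14.4
```

{"name": "drive_tool", "arguments": {"commands": [[0,0,-0.025,0],[0,0,-0.05,0],[0,0,-0.075,0],[0,0,-0.075,0]]}}

```text
time: 10.83
eef_pos: [661.4, 49.4, 163.7]
orientation: [-0.136, -3.138, 0.0]
wrist_force: [-0.5, -1.0, -0.5]
finger_gap: 14.3
```

Tip about 28 mm deep, no touch yet.

{"name": "drive_tool", "arguments": {"commands": [[0,0,-0.025,0],[0,0,-0.05,0],[0,0,-0.075,0],[0,0,-0.075,0]]}}

```text
time: 11.17
eef_pos: [661.4, 49.4, 160.7]
orientation: [-0.136, -3.138, 0.0]
wrist_force: [-1.6, -0.3, -1.2]
finger_gap: 13.6
```

{"name": "drive_tool", "arguments": {"commands": [[0,0,-0.025,0],[0,0,-0.05,0],[0,0,-0.075,0],[0,0,-0.075,0]]}}

```text
time: 11.5
eef_pos: [661.4, 49.4, 157.7]
orientation: [-0.136, -3.138, 0.0]
wrist_force: [0.3, 0.3, -0.2]
finger_gap: 14.0
```

{"name": "drive_tool", "arguments": {"commands": [[0,0,-0.025,0],[0,0,-0.05,0],[0,0,-0.075,0],[0,0,-0.075,0]]}}

```text
time: 11.83
eef_pos: [661.8, 49.4, 155.4]
orientation: [0.136, 3.138, 0.0]
wrist_force: [-0.9, 0.7, 3.7]
finger_gap: 14.0
```

{"name": "drive_tool", "arguments": {"commands": [[0,0,-0.025,0],[0,0,-0.05,0],[0,0,-0.075,0],[0,0,-0.075,0]]}}

```text
time: 12.17
eef_pos: [661.7, 49.5, 152.1]
orientation: [0.136, 3.138, 0.0]
wrist_force: [-0.8, 0.5, 5.1]
finger_gap: 14.2
```

{"name": "drive_tool", "arguments": {"commands": [[0,0,-0.025,0],[0,0,-0.05,0],[0,0,-0.05,0]]}}

```text
time: 12.42
eef_pos: [661.8, 49.5, 150.1]
orientation: [0.136, 3.138, 0.0]
wrist_force: [-0.4, 0.5, 4.7]
finger_gap: 14.3
```

{"name": "drive_tool", "arguments": {"commands": [[0,0,-0.025,0],[0,0,-0.025,0],[0,0,-0.025,0]]}}

```text
time: 12.67
eef_pos: [661.8, 49.5, 149.3]
orientation: [0.136, 3.138, 0.0]
wrist_force: [-0.6, -0.2, 5.3]
finger_gap: 14.4
```

```bash
cat > tray.py <<'E'
from h import *
# fin position from top cam: orange
c=read_camera("top"); im=c["image"].astype(int);B,G,Rr=im[...,0],im[...,1],im[...,2]
m=(Rr-B>60)&(Rr-G>30); m[:190]=0; m[270:]=0; m[:,300:][:,50:]=0; m[:,:300]=0
v,u=np.nonzero(m); print(len(u),u.mean(),v.mean(),onplane(c,[[u.mean(),v.mean()]],75).round(1),read_state()["wrist_force"].round(1))
E
python3 tray.py
```

```text
0 nan nan [[nan nan nan]] [-0.7  0.3  5.6]tray.py:5: RuntimeWarning: Mean of empty slice.
  v,u=np.nonzero(m); print(len(u),u.mean(),v.mean(),onplane(c,[[u.mean(),v.mean()]],75).round(1),read_state()["wrist_force"].round(1))
  ret = ret.dtype.type(ret / rcount)
```

{"name": "drive_tool", "arguments": {"commands": [[0,0,-0.025,0],[0,0,-0.025,0],[0,0,-0.025,0]]}}

```text
time: 12.97
eef_pos: [661.9, 49.5, 148.4]
orientation: [0.136, 3.138, 0.0]
wrist_force: [-0.2, 0.3, 5.4]
finger_gap: 14.0
```

```bash
cat > tray.py <<'E'
from h import *
c=read_camera("wrist"); s=read_state(); print(s["time"],s["eef_pos"],s["wrist_force"].round(1))
for d in silhouettes("tray_pull","wrist")[:1]:
    im=c["image"].astype(int); m=d["region"]&(im[...,2]-im[...,0]>60)&(im[...,2]-im[...,1]>30)
    P,u=cloud(c,m); print(d["p"],d["uv"],m.sum(),np.percentile(P,[2,50,98],axis=0).round(1).tolist())
    t=P[P[:,2]>np.percentile(P[:,2],95)-4]; print(rect(t))
E
python3 tray.py
```

```text
13.0167 [661.88924907  49.46749335 148.45820403] [-0.4  0.5  6.3]
```

{"name": "drive_tool", "arguments": {"commands": [[0,0,-0.025,0],[0,0,-0.025,0],[0,0,-0.025,0]]}}

```text
time: 13.32
eef_pos: [661.9, 49.5, 147.5]
orientation: [0.135, 3.138, 0.0]
wrist_force: [-1.3, 0.3, 6.5]
finger_gap: 14.3
```

```bash
cat > tray2.py <<'E'
from h import *
for n in ("scene",):
    c=read_camera(n); im=c["image"].astype(int); m=(im[...,2]-im[...,0]>70)&(im[...,2]-im[...,1]>35)
    P,u=cloud(c,m); k=(abs(P[:,1]-10)<60)&(P[:,0]>430)&(P[:,0]<600)&(P[:,2]<110)&(P[:,2]>30); P=P[k]; print(n,len(P), P.mean(0) if len(P) else 0)
print(read_state()["time"],read_state()["eef_pos"],read_state()["wrist_force"].round(1))
E
python3 tray2.py
```

```text
scene 55 [529.59088251   9.50815841  70.32854506]
13.3667 [661.93962018  49.49299585 147.51860123] [0.1 0.5 6.6]
```

{"name": "drive_tool", "arguments": {"commands": [[0,0,-0.025,0],[0,0,-0.025,0],[0,0,-0.025,0]]}}

```text
time: 13.62
eef_pos: [662.0, 49.5, 146.6]
orientation: [0.136, 3.137, 0.0]
wrist_force: [-0.9, 0.9, 6.6]
finger_gap: 14.2
```

```bash
python3 tray2.py
```

```text
scene 60 [520.9249114   10.58883604  70.10998975]
13.6667 [661.98151336  49.49381051 146.64660725] [-0.1  0.   7.7]
```

{"name": "drive_tool", "arguments": {"commands": [[0,0,0,0],[0,0,0,0],[0,0,0,0],[0,0,0,0],[0,0,0,0],[0,0,0,0],[0,0,0,0],[0,0,0,0]]}}

```text
time: 14.33
eef_pos: [662.0, 49.5, 146.7]
orientation: [0.135, 3.137, 0.0]
wrist_force: [-0.3, -0.2, 6.2]
finger_gap: 14.2
```

{"name": "drive_tool", "arguments": {"commands": [[0,0,0,0],[0,0,0,0],[0,0,0,0],[0,0,0,0],[0,0,0,0],[0,0,0,0],[0,0,0,0],[0,0,0,0]]}}

```text
time: 15.0
eef_pos: [662.0, 49.5, 146.6]
orientation: [0.135, 3.137, 0.0]
wrist_force: [0.3, -0.0, 6.5]
finger_gap: 14.3
```

```bash
python3 tray2.py
```

```text
scene 57 [509.81275674  11.4301703   70.29008226]
15.05 [661.97870661  49.5047949  146.65276342] [-1.3 -0.8  6.9]
```

{"name": "drive_tool", "arguments": {"commands": [[0,0,0.25,0],[0,0,0.6,0],[0,0,1.0,0],[0,0,1.4,0],[0,0,1.8,0],[0,0,1.98,0],[0,0,1.98,0]]}}

```text
time: 15.63
eef_pos: [662.4, 49.3, 226.9]
orientation: [0.136, 3.136, -0.0]
wrist_force: [0.5, -0.1, -0.3]
finger_gap: 14.7
```

{"name": "drive_tool", "arguments": {"commands": [[-3.5,-7.02,0,1],[-3.5,-7.02,0,2],[-3.5,-7.02,0,3],[-3.5,-7.02,0,4],[-3.5,-7.02,0,4.6],[-3.5,-7.02,0,4.6],[-3.5,-7.02,0,4.6],[-3.5,-7.02,0,4.6]]}}

```text
time: 16.3
eef_pos: [518.7, -234.6, 223.8]
orientation: [0.487, -3.101, -0.0]
wrist_force: [-0.6, -0.4, -0.8]
finger_gap: 14.0
```

{"name": "drive_tool", "arguments": {"commands": [[-0.51,-1.01,0,0],[-0.51,-1.01,0,0],[-0.51,-1.01,-0.5,0],[-0.51,-1.01,-1.0,0],[-0.51,-1.01,-1.25,0],[-0.51,-1.01,-1.25,0]]}}

```text
time: 16.8
eef_pos: [499.1, -270.2, 171.7]
orientation: [0.492, -3.098, -0.007]
wrist_force: [-0.1, -0.2, -0.5]
finger_gap: 14.4
```

```bash
python3 - <<'E'
from h import *
c=read_camera("wrist"); s=read_state()
e=s["eef_pos"];print(s["time"],e,toolyaw(),s["wrist_force"])
px=proj(c,[e+[0,0,-92],e+[0,0,-27],[e[0],e[1],70]]);print("tip px",px)
d=silhouettes("holder","wrist")[0]; P,u=cloud(c,d["region"]); k=abs(P[:,2]-70)<4; r=rect(P[k]); print(d["p"],r, proj(c,[[*r[0],70]]))
cv2.imwrite("pics/w5c.png",cv2.resize(c["image"][140:260,260:380],(600,600),interpolation=2))
E
python3 tray2.py
```

```text
16.85 [ 499.98307654 -270.64396005  173.45051233] 108.06889211800296 [0.02588212 0.78692041 0.48362917]
tip px [[318.57635734 202.96014585]
 [318.58328732 234.05388023]
 [318.57562409 199.02102191]]
0.9 ((500.9986877441406, -271.9608459472656), (70.0663833618164, 69.96977233886719), 19.727310180664062) [[316.61894367 199.6988893 ]]
scene 53 [508.96033758  11.35729358  70.78833396]
16.95 [ 501.52017941 -271.58379971  175.57699399] [ 0.8 -0.4 -0.6]
```

View pics/w5c.png

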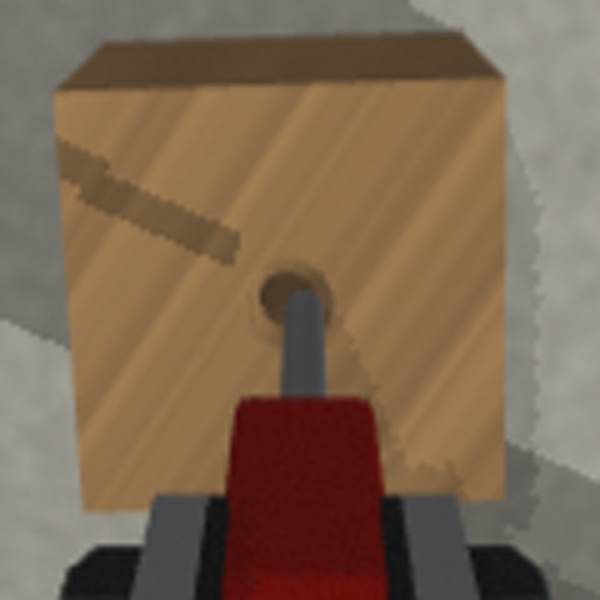

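{"name": "drive_tool", "arguments": {"commands": [[0,0,-0.15,0],[0,0,-0.3,0],[0,0,-0.45,0],[0,0,-0.6,0],[0,0,-0.6,0]]}}

```text
time: 17.37
eef_pos: [500.3, -271.1, 149.7]
orientation: [0.493, -3.101, -0.003]
wrist_force: [-0.5, 1.1, -0.5]
finger_gap: 14.0
```

{"name": "drive_tool", "arguments": {"commands": [[0,0,-0.2,0],[0,0,-0.4,0],[0,0,-0.6,0],[0,0,-0.8,0],[0,0,-1.0,0],[0,0,-1.2,0],[0,0,-1.25,0],[0,0,-1.25,0]]}}

```text
time: 18.03
eef_pos: [500.5, -271.4, 100.1]
orientation: [0.493, -3.101, -0.002]
wrist_force: [0.0, 0.4, -1.5]
finger_gap: 14.6
```

{"name": "drive_tool", "arguments": {"commands": [[0,0,-0.025,0],[0,0,-0.05,0],[0,0,-0.075,0],[0,0,-0.1,0],[0,0,-0.1,0]]}}

```text
time: 18.45
eef_pos: [501.5, -272.0, 98.0]
orientation: [-0.493, 3.102, -0.001]
wrist_force: [-0.5, -0.3, 3.3]
finger_gap: 14.3
```

{"name": "drive_tool", "arguments": {"commands": [[0,0,0,0],[0,0,0,0],[0,0,0,0],[0,0,0,0],[0,0,0,0],[0,0,0,0]], "fingers": 1}}

```text
time: 18.95
eef_pos: [501.1, -271.7, 97.1]
orientation: [0.493, -3.103, -0.0]
wrist_force: [0.0, 0.7, -0.1]
finger_gap: 84.0
```

{"name": "drive_tool", "arguments": {"commands": [[0,0,0.4,0],[0,0,1,0],[0,0,2,0],[0,0,3,0],[0,0,3.5,0],[0,0,3.5,0],[0,0,3.5,0],[0,0,3.5,0]]}}

```text
time: 19.62
eef_pos: [500.6, -271.4, 236.2]
orientation: [0.493, -3.102, -0.002]
wrist_force: [-0.3, 0.6, -0.1]
finger_gap: 85.3
```

Run:
```python
from h import *
c=read_camera("wrist"); s=read_state(); print(s["time"],s["eef_pos"])
for t in ("pin","holder"):
  for d in silhouettes(t,"wrist")[:1]:
    P,u=cloud(c,d["region"]); print(t,d["p"],d["uv"],len(P))
    h=120 if t=="pin" else 70
    k=abs(P[:,2]-h)<4; print(k.sum(),rect(P[k]),np.median(P[k][:,2]))
# fin from scene + top
for n in ("top","scene"):
    c=read_camera(n); im=c["image"].astype(int); m=(im[...,2]-im[...,0]>60)&(im[...,2]-im[...,1]>30)
    P,u=cloud(c,m); k=(abs(P[:,1]-10)<60)&(P[:,0]>430)&(P[:,0]<600)&(P[:,2]<110); P=P[k]; print(n,len(P), P.mean(0).round(1),P[:,2].max().round(1), onplane(c,[u[k].mean(0)],80).round(1)); print(rect(onplane(c,u[k],80)))
```

```text
19.6667 [ 500.27125555 -271.16728799  235.57002262]
pin 0.58 [319.2, 188.4] 543
354 ((500.9781494140625, -272.2250061035156), (16.17790412902832, 15.27100658416748), 18.27741813659668) 119.97998956127802
holder 0.91 [320.1, 170.5] 4872
4382 ((501.2000427246094, -271.6233825683594), (70.59830474853516, 70.26765441894531), 19.82968521118164) 70.16702920440156
top 38 [513.3   7.1  77. ] 85.8 [[513.1   7.2  80. ]]
((512.9588623046875, 7.104680061340332), (8.947774887084961, 32.29254150390625), 82.89544677734375)
scene 58 [509.1  11.5  70.8] 82.9 [[517.6  19.7  80. ]]
((520.25732421875, 18.543500900268555), (37.987545013427734, 22.740680694580078), 39.58097457885742)
```

{"name": "drive_tool", "arguments": {"commands": [[0.2,6.97,0,-1],[0.2,6.97,0,-2],[0.2,6.97,0,-3],[0.2,6.97,0,-4],[0.2,6.97,0,-4.6],[0.2,6.97,0,-4.6],[0.2,6.97,0,-4.6],[0.2,6.97,0,-4.6]]}}

```text
time: 20.53
eef_pos: [508.3, 11.9, 236.7]
orientation: [-0.125, -3.138, -0.003]
wrist_force: [-0.6, 0.1, 0.0]
finger_gap: 85.5
```

{"name": "drive_tool", "arguments": {"commands": [[0,0,0,0],[0,0,0,0]]}}

```text
time: 20.7
eef_pos: [509.0, 6.8, 236.8]
orientation: [-0.135, -3.138, 0.001]
wrist_force: [0.6, -0.1, 0.1]
finger_gap: 85.3
```

Run:
```python
from h import *
c=read_camera("wrist"); s=read_state(); print(s["time"],s["eef_pos"],toolyaw())
cv2.imwrite("pics/w6.png",c["image"])
im=c["image"].astype(int); m=(im[...,2]-im[...,0]>60)&(im[...,2]-im[...,1]>30)
P,u=cloud(c,m); k=(abs(P[:,1]-7)<40)&(P[:,0]>450)&(P[:,0]<570)&(P[:,2]<120); P=P[k]
h=np.percentile(P[:,2],90); t=P[P[:,2]>h-4]; print(len(P),h,rect(t),P.min(0),P.max(0))
```

```text
20.75 [509.11195125   6.2219505  236.863133  ] 85.00000792232194
351 77.32857521302265 ((511.8921203613281, 6.379525661468506), (8.893038749694824, 31.245182037353516), 85.23452758789062) [496.08772963   0.50889401  51.14872524] [527.92233383  12.23858208  78.46035479]
```

View pics/w6.png

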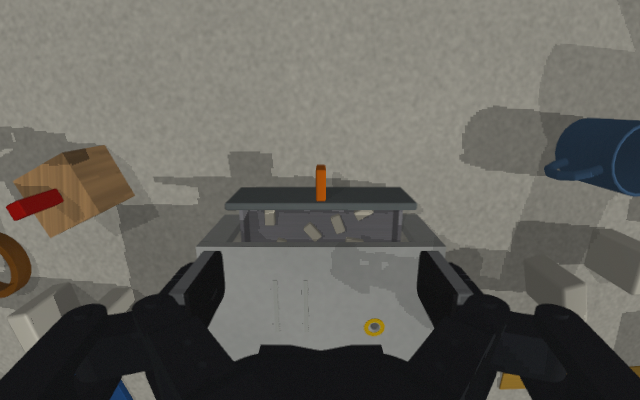

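{"name": "drive_tool", "arguments": {"commands": [[-0.05,0,-0.8,0],[-0.05,0,-1.6,0],[-0.05,0,-2.4,0],[-0.05,0,-3.2,0],[-0.05,0,-3.8,0],[-0.05,0,-4.2,0],[-0.05,0,-4.33,0],[-0.05,0,-4.33,0]]}}

```text
time: 21.42
eef_pos: [506.0, 5.9, 62.6]
orientation: [-0.139, -3.135, -0.0]
wrist_force: [-0.3, -0.4, 1.1]
finger_gap: 85.3
```

{"name": "drive_tool", "arguments": {"commands": [[0,0,0,0],[0,0,0,0],[0,0,0,0],[0,0,0,0],[0,0,0,0],[0,0,0,0],[0,0,0,0],[0,0,0,0]], "fingers": 0}}

```text
time: 22.08
eef_pos: [507.4, 6.8, 64.6]
orientation: [0.135, 3.138, -0.001]
wrist_force: [-2.1, -0.6, 5.6]
finger_gap: 7.4
```

{"name": "drive_tool", "arguments": {"commands": [[-0.15,0.0125,0,0],[-0.3,0.025,0,0],[-0.45,0.0375,0,0],[-0.6,0.05,0,0],[-0.75,0.0625,0,0],[-0.9,0.075,0,0],[-1.05,0.0875,0,0],[-1.05,0.0875,0,0]]}}

```text
time: 22.75
eef_pos: [464.2, 10.5, 64.6]
orientation: [0.136, 3.138, -0.001]
wrist_force: [-0.8, -1.5, 8.8]
finger_gap: 7.1
```

{"name": "drive_tool", "arguments": {"commands": [[-0.05,0.004,0,0],[-0.1,0.008,0,0],[-0.15,0.0125,0,0],[-0.15,0.0125,0,0]]}}

```text
time: 23.08
eef_pos: [459.1, 11.0, 64.6]
orientation: [0.135, 3.137, -0.001]
wrist_force: [0.9, -1.0, 7.3]
finger_gap: 7.4
```

{"name": "drive_tool", "arguments": {"commands": [[-0.025,0.002,0,0],[-0.05,0.004,0,0],[-0.05,0.004,0,0]]}}

```text
time: 23.33
eef_pos: [457.5, 11.1, 64.6]
orientation: [0.136, 3.137, -0.001]
wrist_force: [2.4, -0.8, 5.5]
finger_gap: 7.1
```

{"name": "drive_tool", "arguments": {"commands": [[-0.025,0.002,0,0],[-0.05,0.004,0,0],[-0.05,0.004,0,0]]}}

```text
time: 23.58
eef_pos: [457.4, 11.1, 64.6]
orientation: [0.135, 3.134, -0.0]
wrist_force: [6.3, -1.6, 1.6]
finger_gap: 7.0
```

{"name": "drive_tool", "arguments": {"commands": [[-0.025,0.002,0,0],[-0.05,0.004,0,0],[-0.05,0.004,0,0]]}}

```text
time: 23.83
eef_pos: [457.4, 11.1, 64.7]
orientation: [0.135, 3.13, -0.0]
wrist_force: [10.9, -2.2, -5.3]
finger_gap: 7.2
```

At the stop (blocked at 457.4). Relax slightly, open, rise and check.

{"name": "drive_tool", "arguments": {"commands": [[0.1,-0.008,0,0],[0.1,-0.008,0,0]]}}

```text
time: 24.0
eef_pos: [457.7, 11.1, 64.6]
orientation: [0.136, 3.137, -0.0]
wrist_force: [2.4, -0.8, 7.2]
finger_gap: 7.0
```

{"name": "drive_tool", "arguments": {"commands": [[0,0,0,0],[0,0,0,0],[0,0,0,0],[0,0,0,0],[0,0,0,0],[0,0,0,0]], "fingers": 1}}

```text
time: 24.5
eef_pos: [456.7, 11.3, 63.8]
orientation: [-0.135, -3.138, -0.0]
wrist_force: [-0.3, 0.3, -0.0]
finger_gap: 78.8
```

{"name": "drive_tool", "arguments": {"commands": [[0,0,0.8,0],[0,0,1.6,0],[0,0,2.4,0],[0,0,3.2,0],[0,0,4,0],[0,0,4.33,0],[0,0,4.33,0],[0,0,4.33,0]]}}

```text
time: 25.17
eef_pos: [457.4, 11.2, 237.5]
orientation: [0.136, 3.137, -0.0]
wrist_force: [-0.0, 0.5, -1.1]
finger_gap: 85.3
```

Run:
```python
from h import *
c=read_camera("wrist"); s=read_state(); print(s["time"],s["eef_pos"],s["wrist_force"])
im=c["image"].astype(int); m=(im[...,2]-im[...,0]>60)&(im[...,2]-im[...,1]>30)
P,u=cloud(c,m); k=(abs(P[:,1]-7)<40)&(P[:,0]>420)&(P[:,0]<570)&(P[:,2]<120); P=P[k]
h=np.percentile(P[:,2],90); t=P[P[:,2]>h-4]; print(len(P),h,rect(t),P.min(0),P.max(0))
c=read_camera("top"); 
for t in ("pin","holder","mug","soap1","tape"):
  for d in silhouettes(t,"top")[:5]:
    if d["p"]<.35: continue
    P,u=cloud(c,d["region"]); print(t,round(d["p"],2),np.median(P,0).round(), rect(P[abs(P[:,2]-120)<6])[0] if t=="pin" else "")
cv2.imwrite("pics/t2.png",cv2.resize(c["image"][120:270,160:460],(800,400),interpolation=2))
```

```text
25.2167 [456.64613003  11.26360814 236.46024118] [ 0.34874311  0.59137972 -0.54761591]
344 77.32916299117304 ((462.0281982421875, 10.701254844665527), (8.946205139160156, 31.253698348999023), 85.18504333496094) [446.14787299   4.93224874  54.22592974] [477.43883085  16.60767513  78.3061289 ]
holder 0.78 [ 498. -263.   70.] 
mug 0.9 [513. 336.  27.] 
mug 0.74 [661.  -6. 102.] 
soap1 0.85 [670. 275.  79.] 
soap1 0.66 [642. 359.  78.] 
soap1 0.62 [ 660. -352.   78.] 
soap1 0.62 [581. 468.  30.] 
soap1 0.61 [ 669. -271.   78.] 
tape 0.8 [ 597. -441.   24.]
```

View pics/t2.png

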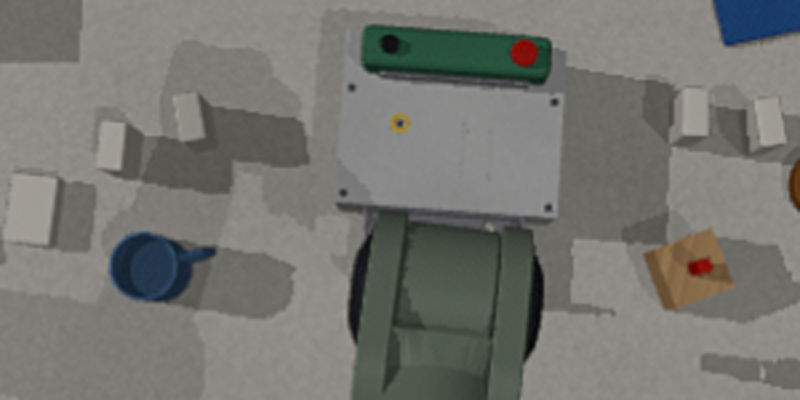

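```bash
python3 -c "
from bench import ticket; print(ticket.job_done())"
```

```text
the job is handed in; nothing more can be done
None
```

The tray is fully out and the pin is back in its holder; I handed the job in at about 25 s of the 72 s allowed. No verdict is reported.

- **Latch:** I pushed the pin through the yellow-ringed hole in small steps, and the wrist force read no more than about 8 N. The tray then sprang out about 30 mm, and I held the pin down until it had.
- **Pin:** It went back into the holder until it touched the top. The close-up check put its handle top at 120.0 mm and within about 0.7 mm of the holder's centre.
- **Tray:** I pulled it another 50 mm by the fin until it met its stop, with a light pull of about 11 N. After I let go, the fin was still 50 mm farther out than after the spring, so the tray is about 80 mm out.
- **Bystanders:** The mug and soap bars read within about 3 mm of where they started. The tape roll read 10 mm off in y, but it lies at the edge of that view and nothing went near it, so I take that as detection error.
- **Checks that failed:** In the last top view the network did not report the pin. The picture shows it upright in the holder. While the pin was being pressed, the top and wrist views could not see the fin, so I watched the tray from the scene camera.

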